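# Set the rotary inspection table to the marked bearing

### The job

Set the rotary inspection table to the bearing shown by the setting marker: push the clamp lever out to release the dial, push the dial round by a finger stud until its index line is in line with the marker's nose, then push the lever back to its stop so that the dial is clamped there. Only push things: do not touch or shift the specimen on the dial, do not move the marker, do not lift the table or shove it along the worktop, and leave everything round it where it is.

Things in the scene. Friction and masses are not known exactly. Their poses are not given: they have to be found in the camera images.
- rotary_table: Hand-turned rotary table, 3.5 kg, loose on rubber feet: round base 180 mm across, graduated ring (lines every 10 degrees) 26 mm up. Origin: centre of the underside, on the dial's axis; z up, own -x its front, own -y the flank with the clamp block (reaches 122 mm out, 30 mm tall). 'Bearing' = angle from own -x, anticlockwise from above (own -y is +pi/2). Heights are above the worktop.
- dial (a joint): Dial: steel plate 144 mm across, top 30 mm up, turning about the table's axis. Value: bearing of its index line, rad, growing anticlockwise from above; 0 at the table's front, stops at -2.8 and 2.8; it starts between 1.2 and 1.9. Turns stiffly (about 0.08 N m, 1.5 N at a stud) and stays where it is left. While the clamp is on, a brake shoe holds it fast.
- index_line (a point): The dial's index mark: one black radial line, 24 mm long, 2.2 mm wide, on its top, running out to the rim. This point is the line's outer end, 73.5 mm from the axis, 30 mm up.
- set_mark (a point): Setting marker: small steel saddle (14 mm wide, 19 mm long radially, top 31 mm up) clipped tight over the graduated ring, with a nose pointing at the dial and a black scribed line along its top. This point: tip of the nose, 73.5 mm from the axis, 30 mm up. Its bearing, between -0.8 and 0.6, is the target.
- stud_a (a point): Upright steel finger stud on the dial for pushing it round, 14 mm thick, 55 mm from the axis, from 30 to 55 mm above the worktop; this point is its middle, 45 mm up. Its bearing is that of the index line minus pi/2.
- stud_b (a point): The other, equal finger stud, at the index line's bearing plus pi/2; point 45 mm above the worktop.
- clamp (a joint): Clamp lever angle, rad, growing anticlockwise from above: 0 = clamped, against its stop, handle along bearing 0.35 (to the front, slightly outwards); 1.1 = fully released, at the other stop, handle along bearing 1.45 (straight out from the flank). Stays where it is left. The brake bites below about 0.4. At 70 mm from the pivot it takes about 2 N, up to 5 N as the brake bites.
- lever_tip (a point): Ball end (17 mm thick) (black) of the steel clamp lever, 80 mm from its pivot; the bar to it is 12 mm thick, its axis 51 to 54 mm up over the outer half. This point is the ball's centre, 53.5 mm up.
- lever_pivot (a point): Point on the lever's upright pivot axis, 53.5 mm up; it lies at own [0.010, -0.118] of the table. The hub there is 26 mm across, top 57 mm up.
- specimen: The specimen: black resin mount, 30 mm across, 18 mm tall, lying loose in the middle of the dial on its top. Origin: centre of its underside, z up.
- loupe: Bystander: standing loupe, clear skirt and black rim, 41 mm across, 42 mm tall. Origin: centre of its underside.
- tweezers: Bystander: steel tweezers lying flat, 136 mm long (along own y). Origin: centre of its underside.
- spare_mount: Bystander: second, unused specimen mount like the one on the dial, 30 mm across, 18 mm tall, standing on the worktop. Origin: centre of its underside.
- petri_dish: Bystander: clear petri dish, 63 mm across, 16 mm tall. Origin: centre of its underside.
- caliper: Bystander: caliper lying flat, 230 mm long (along own y), 72 mm wide, 15 mm tall. Origin: centre of its underside.
- felt_pen: Bystander: capped felt pen lying flat, 135 mm long (along own y), 17 mm thick. Origin: centre of its underside.
Mind the look-alikes: they are no part of the job. Leave any blue or purple look-alike of the specimen alone.

How it is judged:
By the outcome, as a careful person would: the job done as asked, in the order asked, and still so for the second after the job is handed in, with the robot touching nothing.
It also fails if it takes over 72 s, if anything falls off the work surface, if the arm or the gripper's body presses on something with over 40 N, if the wrist force passes 120 N, or if a joint passes its speed limit or range.

### The arm

A 7-joint arm with a two-finger parallel gripper is mounted at the origin on a cart in front of the work surface, level with it; the furniture and walls round the work are solid. World frame = base frame: x ahead of the robot, y to its left, z up, the work surface at z = 0. Lengths are in m, angles in rad, forces in N, time in s.
With the tool pointing down it reaches from about 0.35 to 0.9 m from the base axis. Payload 8.1 kg.
Tool frame: the origin (TCP) lies at the very end of the fingers, on their centre line; the grasp point (between the pads) lies 19 mm behind it (bot.tcp_to_grasp is the z of the grasp point in the tool frame, in m); z points along the fingers, y is the line along which they close (so a half turn about z gives the same grasp; the last joint's range is limited). The gripper opens to 85 mm and grips with 20 to 120 N. Pads are 22 mm wide; open, the fingers measure 114 mm over their backs; the gripper's body (76 mm by 85 mm) begins 54 mm behind the grasp point. The pads swing forward as they close: fully open they stand 13 mm farther back than shut.
Start: joints at [1.099, 0.434, 0.025, 1.573, -0.012, 1.134, -0.075], TCP at [0.225, -0.583, 0.231] pointing down, gripper open.
Joint ranges: [-2.62, 2.62], [-0.44, 2.09], [-1.27, 1.32], [0.08, 2.57], [-1.32, 4.46], [0.12, 2], [-2.74, 2.74]. Speed limits (rad/s): [2.22, 2.22, 3.01, 3.01, 3.14, 3.14, 3.14].

### API

Orientations are given as a 3x3 rotation matrix whose columns are the frame's x, y, z axes.
In Python, from workcell import bot, optics gives the robot as it stands.
- The arm moves only by the shell command python3 -m pendant 'ROWS' [OPENING] [FORCE]. ROWS is a JSON object with one list for each field, all of the same length, 1 to 12, a row being the entries at one place: dx, dy, dz (the shift in parts of the range, where 1.0 means 1 m), ax, ay, az (a rotation vector in a scale on which 1.0 is 4 rad); each row is the pose to reach, as a shift and turn from the pose commanded when the command began, along the tool's axes at that moment; what a row does not reach only later rows make up. A row lasts 1/12 s, in which the tool goes at most 0.0417 m and 0.125 rad, less where a joint would pass 70% of its speed; a pose out of reach is approached as far as the arm can. OPENING is the opening from 0.0 (shut) to 1.0 (fully open), set as the command begins (- or left out keeps the last). The fingers move at their own pace and stop on an object; FORCE is the grip in N (left out, the last holds). Time passes only in rows, so rows that do not move let the fingers close. It prints the time, the measured TCP pose, the force, the opening and the grip force at its end. No shift or turn number may pass 1 either way. Input that does not fit is refused with a message, and nothing moves.
- bot.get_state(): the state, without advancing time (a new reading comes with each control period).
- optics.grab_frame(name): name is "side" or "top" or "wrist"; returns the picture (420x560x3 uint8, red, green, blue); there is no depth.
- optics.camera_params(name): a dict with "vertical_fov" (degrees; the focal length in pixels is half the picture's height over the tangent of half this angle, whatever the lens; pixels are square), "cx", "cy" (the principal point, pixels), "dist" ([k1, k2, p1, p2, k3] as OpenCV has them; the pictures are not rectified), "position" and "orientation" of the camera in the world; the wrist camera has in their place "mount" (4x4, takes a point from camera to tool coordinates, whose origin is the TCP and whose axes are the flange's). Camera axes: x right, y down, z forward; pixel columns grow to the right and rows downward; lengths in m; the calibration is good to about 2 mm. A picture is of the moment at which its call begins: read the wrist's pose just before it. camera_params takes no time and is no camera call.
- bot.hand_in(): hands the job in; it is judged then, once.
Trained networks look in the newest picture that a camera, given by its name, has taken for a name from the list of things; names that differ only in an ending like _2 or _b are one class to them, and where a whole thing is asked for, a point or a joint stands for the part that bears it (a point fixed in the world has none). Each returns a list of dicts, best first, with "conf" (0 to 1); they miss things now and then, are a little off and sometimes report something else, mostly with a low value. They report only what shows in the picture. A call takes as long as a camera call. They do not tell look-alikes from the thing itself.
- optics.find_in(thing, camera): "extent" ([left, top, width, height] in pixels, round what is visible of it).
The state is a dict: "clock": time; "joint_pos": joint angles; "dq": joint speeds; "effort": joint torques, N m; "ee_pos": TCP position; "eef_rot": TCP orientation; "contact_force": force on the tool from outside, world axes, zero at the start; "wrist_torque": the same for the moment, N m; "finger_gap": opening from 0.0 (shut) to 1.0 (fully open); "grip_force": force on a finger pad.
Only numpy, scipy, OpenCV 4.12 (cv2) and the standard library are available. Lean on these libraries where they do the work, as an engineer would, in place of code of your own. Each camera call takes 0.05 s, during which the arm holds its last target. There are 200 camera calls.

## Working session

There is one attempt and no reset: what is moved stays moved. The work goes in short steps, Python scripts to look and compute and a shell command to move; the robot and the scene stay as the last step left them, time stands still between calls to the robot, and variables do not carry over. Pictures are saved under pics/ and viewed, at most 10 in all, crops included, and the job is handed in when it is done.

```bash
ls; mkdir -p pics; python3 - <<'E'
from workcell import bot, optics
import cv2,numpy as np
for n in("top","side"):
    im=optics.grab_frame(n); cv2.imwrite(f"pics/{n}0.png",im[:,:,::-1])
    print(n,optics.camera_params(n))
    for t in("rotary_table","dial","index_line","set_mark","stud_a","lever_tip","lever_pivot","specimen"):
        print(t,[(d["extent"],round(d["conf"],2)) for d in optics.find_in(t,n)][:3])
s=bot.get_state();print(s["clock"],s["ee_pos"],s["eef_rot"],bot.tcp_to_grasp); print(optics.camera_params("wrist"))
E
```

```text
pics
top {'vertical_fov': 42.62429994221549, 'cx': 279.7315121297765, 'cy': 206.71933204881287, 'dist': array([0.02660221, 0.        , 0.        , 0.        , 0.        ]), 'position': array([0.23480453, 0.04381671, 1.37671703]), 'orientation': array([[-5.49903389e-02, -9.76171365e-01,  2.09917911e-01],
       [-9.98486823e-01,  5.38364721e-02, -1.12115557e-02],
       [-3.56840127e-04, -2.10216795e-01, -9.77654730e-01]])}
rotary_table [([242.6, 190.6, 95.0, 68.8], 0.79), ([406.9, 171.7, 26.1, 84.4], 0.64)]
dial [([247.6, 191.5, 55.9, 56.7], 0.58)]
index_line [([288.4, 248.3, 3.1, 7.3], 0.72), ([245.3, 194.4, 58.1, 56.7], 0.56)]
set_mark [([284.3, 247.3, 7.1, 10.7], 0.45)]
stud_a [([247.7, 193.1, 55.2, 58.9], 0.81)]
lever_tip [([319.6, 212.8, 17.2, 40.3], 0.8)]
lever_pivot [([319.0, 214.0, 15.3, 39.3], 0.62)]
specimen [([187.4, 244.1, 11.2, 8.1], 0.57), ([121.9, 247.6, 25.7, 24.5], 0.54), ([333.9, 168.1, 13.4, 12.6], 0.48)]
side {'vertical_fov': 44.94139183989565, 'cx': 288.64556747716546, 'cy': 213.4309580327683, 'dist': array([0.02271039, 0.        , 0.        , 0.        , 0.     
[... 866 characters left out ...]
301024  0.23135226] [[ 9.32806043e-01  3.60378808e-01  1.75421580e-05]
 [ 3.60378808e-01 -9.32806039e-01 -9.39941353e-05]
 [-1.75100635e-05  9.40001195e-05 -9.99999995e-01]] -0.0187
{'vertical_fov': 64.16632381822667, 'cx': 278.7628245312287, 'cy': 210.3408197614078, 'dist': array([-0.06376646,  0.        ,  0.        ,  0.        ,  0.        ]), 'mount': array([[ 9.51134176e-05, -9.59906126e-01, -2.80321638e-01,
         7.11000172e-02],
       [ 9.99999101e-01, -2.83565579e-04,  1.31031508e-03,
        -1.86667361e-04],
       [-1.33726904e-03, -2.80321510e-01,  9.59905236e-01,
        -1.42715836e-01],
       [ 0.00000000e+00,  0.00000000e+00,  0.00000000e+00,
         1.00000000e+00]])}
```

```bash
cat > h.py <<'E'
import numpy as np, cv2
from workcell import bot, optics
def cam(n):
    p=optics.camera_params(n); f=210/np.tan(np.radians(p["vertical_fov"])/2)
    K=np.array([[f,0,p["cx"]],[0,f,p["cy"]],[0,0,1.]])
    if n=="wrist":
        s=bot.get_state(); M=p["mount"]; R=s["eef_rot"]@M[:3,:3]; t=s["ee_pos"]+s["eef_rot"]@M[:3,3]
    else: R,t=p["orientation"],p["position"]
    return K,p["dist"],R,t
def ray2z(c,px,z):
    K,d,R,t=c; u=cv2.undistortPoints(np.array(px,float).reshape(-1,1,2),K,d).reshape(-1,2)
    r=np.c_[u,np.ones(len(u))]@R.T; return t+r*((z-t[2])/r[:,2])[:,None]
def proj(c,P):
    K,d,R,t=c; return cv2.projectPoints(np.array(P,float).reshape(-1,1,3),cv2.Rodrigues(R.T)[0],-R.T@t,K,d)[0].reshape(-1,2)
E
python3 - <<'E'
from h import *
im=cv2.imread("pics/top0.png"); cv2.imwrite("pics/top0c.png",cv2.resize(im[150:290,160:360],None,fx=4,fy=4,interpolation=cv2.INTER_CUBIC))
c=cam("top"); print(ray2z(c,[[275.5,220],[328,216],[328,252],[290,255]],.03))
E
```

```text
[[ 0.49003271  0.04102931  0.03      ]
 [ 0.4930308  -0.09314396  0.03      ]
 [ 0.40109526 -0.0863192   0.03      ]
 [ 0.39877688  0.00945384  0.03      ]]
```

View pics/top0c.png

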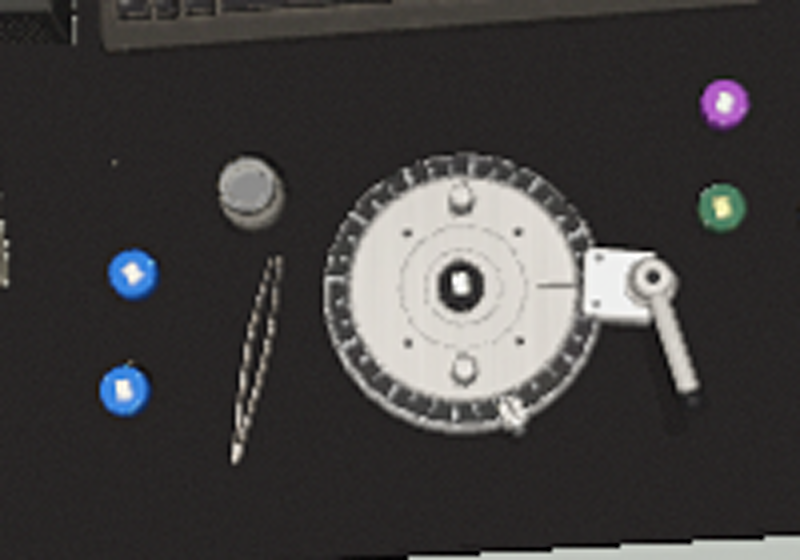

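View pics/side0.png

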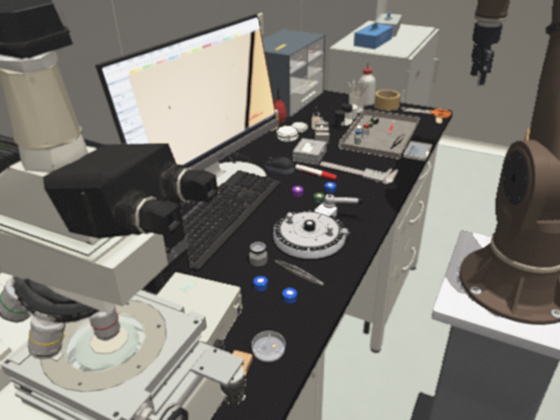

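The top crop shows the table centred at about (462,285), which is full-picture pixel (275,221). The index line points right at (555,286), the marker is at (512,408), the studs are at (463,370) and (461,197), and the lever runs from (652,277) to its ball at (693,397). The side view shows nothing in the way on the robot's side. Next I move the wrist camera over the table.

The rows are not in the units I measure in: turns go in shares of 4 rad. I convert before sending: 0.369 rad / 4 = 0.0923.

```bash
python3 -m pendant '{"dx":[0.4,0.4,0.4,0.4,0.4,0.4,0.4,0.4,0.4,0.4,0.4,0.4],"dy":[-0.5,-0.5,-0.5,-0.5,-0.5,-0.5,-0.5,-0.5,-0.5,-0.5,-0.5,-0.5],"dz":[0,0,0,0,0,0,0,0,0,0,0,0],"ax":[0,0,0,0,0,0,0,0,0,0,0,0],"ay":[0,0,0,0,0,0,0,0,0,0,0,0],"az":[0.0923,0.0923,0.0923,0.0923,0.0923,0.0923,0.0923,0.0923,0.0923,0.0923,0.0923,0.0923]}' 0
```

```text
clock: 1.9
ee_pos: [0.3761, -0.1043, 0.2318]
eef_rot: [[1.0, -0.0, 0.001], [-0.0, -1.0, -0.001], [0.001, 0.001, -1.0]]
contact_force: [0.5, 0.2, 0.1]
finger_gap: 0.003
grip_force: 0.0
```

```bash
python3 -m pendant '{"dx":[0.045,0.045,0.045,0.045,0.045],"dy":[-0.11,-0.11,-0.11,-0.11,-0.11],"dz":[0.03,0.03,0.03,0.03,0.03],"ax":[0,0,0,0,0],"ay":[0,0,0,0,0],"az":[0,0,0,0,0]}'; python3 - <<'E'
from h import *
c=cam("wrist"); im=optics.grab_frame("wrist")[:,:,::-1]; cv2.imwrite("pics/w0.png",im)
cv2.imwrite("pics/w0b.png",cv2.resize(im,(800,600),interpolation=cv2.INTER_CUBIC))
for t in("rotary_table","dial","index_line","set_mark","stud_a","lever_tip","lever_pivot","specimen"):
    for d in optics.find_in(t,"wrist")[:3]:
        e=d["extent"]; print(t,e,round(d["conf"],2),ray2z(c,[[e[0]+e[2]/2,e[1]+e[3]/2]],.03))
E
```

```text
clock: 2.32
ee_pos: [0.4212, 0.006, 0.201]
eef_rot: [[1.0, 0.005, -0.001], [0.005, -1.0, 0.001], [-0.001, -0.001, -1.0]]
contact_force: [-0.7, -0.2, -1.5]
finger_gap: 0.004
grip_force: 0.0
dial [162.3, 35.7, 157.9, 163.7] 0.87 [[0.48827693 0.04015371 0.03      ]]
index_line [164.1, 33.1, 154.7, 165.8] 0.57 [[0.48964405 0.03994116 0.03      ]]
set_mark [261.8, 195.4, 15.5, 22.5] 0.57 [[0.40443553 0.01469332 0.03      ]]
set_mark [61.8, 13.4, 63.4, 54.1] 0.41 [[0.55558665 0.1692834  0.03      ]]
stud_a [163.1, 36.0, 157.2, 159.8] 0.76 [[0.4897323  0.03971233 0.03      ]]
lever_tip [360.3, 112.3, 34.7, 115.6] 0.82 [[ 0.44091784 -0.08789193  0.03      ]]
lever_pivot [357.7, 115.0, 40.8, 109.1] 0.69 [[ 0.44144736 -0.08827961  0.03      ]]
lever_pivot [59.6, 14.0, 62.7, 54.0] 0.61 [[0.55521043 0.1716701  0.03      ]]
specimen [9.8, 81.6, 38.4, 34.1] 0.89 [[0.5076848  0.23799305 0.03      ]]
specimen [466.5, 62.4, 42.3, 37.0] 0.77 [[ 0.52388044 -0.18316168  0.03      ]]
specimen [14.8, 156.3, 36.2, 31.7] 0.77 [[0.43863781 0.24672517 0.03      ]]
```

View pics/w0b.png

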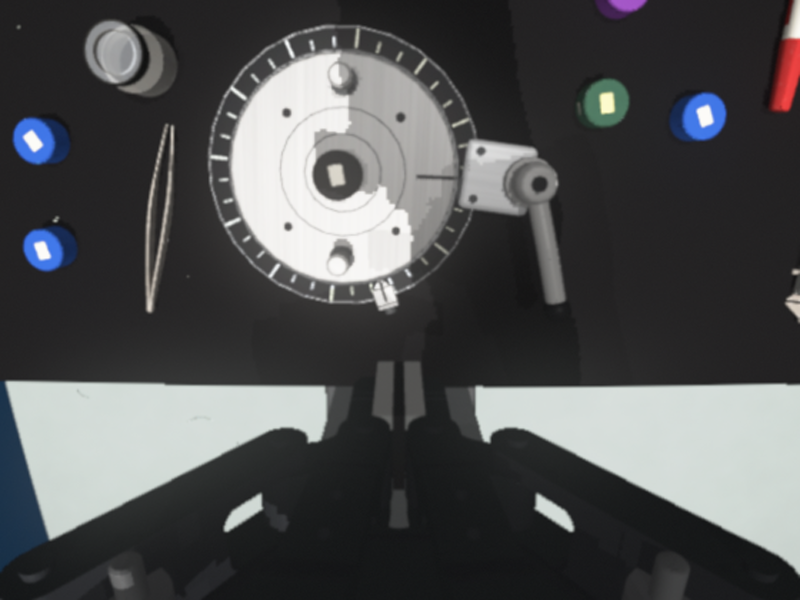

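The wrist view (800 px wide) shows the dial centred near (345,167), the index line from (416,177) to (458,177), and the marker from its nose at (382,283) to (389,308). The hub is at (538,183), the bar ends near (554,303), and stud_a's top is at (339,262).

```bash
python3 - <<'E'
from h import *
c=cam("wrist"); q=lambda x,y,z:ray2z(c,[[(x+.5)*.7-.5,(y+.5)*.7-.5]],z)[0,:2]
ct=q(345,167,.03); g=c
print("dial bbox",ct); 
# refine centre: fit dial edge
pv=q(538,183,.057); tip=q(556,308,.0535); print("pivot",pv,"tip",tip,np.linalg.norm(tip-pv))
v=pv-ct; print("dist",np.hypot(*v)," expect .1184"); yaw=np.arctan2(v[1],v[0])-np.arctan2(-.118,.010); print("yaw",yaw)
def bear(p): d=p-ct; return (np.arctan2(d[1],d[0])-yaw-np.pi+np.pi)%(2*np.pi)-np.pi, np.hypot(*d)
for n,p in dict(idxo=q(458,177,.03),idxi=q(416,177,.03),nose=q(382,283,.03),back=q(389,308,.031),sa=q(339,262,.055),sb=q(339,73,.055)).items():
    print(n,p,bear(p))
im=cv2.imread("pics/w0.png"); cv2.imwrite("pics/w0z.png",cv2.resize(im[10:220,140:410],None,fx=2.9,fy=2.9,interpolation=cv2.INTER_CUBIC))
E
```

```text
dial bbox [0.48904404 0.03668037]
pivot [ 0.4803241 -0.0794163] tip [ 0.402221   -0.09803333] 0.08029126887831477
dist 0.1164236818143992  expect .1184
yaw -0.1595123413175532
idxo [ 0.48273554 -0.03536312] (np.float64(1.642966300982291), np.float64(0.07231916067556056))
idxi [ 0.48270637 -0.00850128] (np.float64(1.5909470911017314), np.float64(0.04562398056647313))
nose [0.41294253 0.01394324] (np.float64(0.4498436841110136), np.float64(0.07942554885714126))
back [0.39554441 0.00931056] (np.float64(0.4442827879116731), np.float64(0.09742324458869542))
sa [0.43261179 0.03942581] (np.float64(0.11090049005022706), np.float64(0.056498996535222445))
sb [0.54074417 0.03598926] (np.float64(-2.9954472604028997), np.float64(0.05170474565488423))
```

View pics/w0z.png

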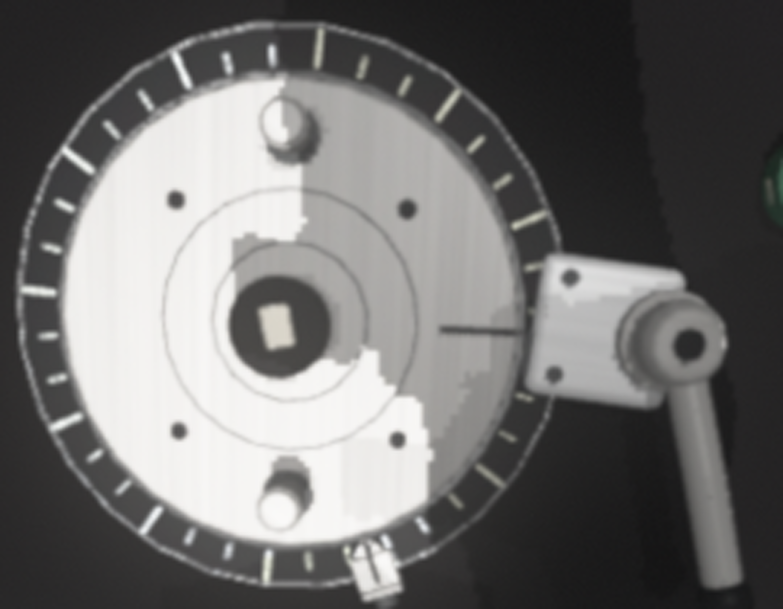

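```bash
cat >> h.py <<'E'
def rel(P):  # world xyz -> shift in current tool axes
    s=bot.get_state(); return np.round((np.array(P)-s["ee_pos"])@s["eef_rot"],4)
E
python3 - <<'E'
from h import *
c=cam("wrist"); q=lambda x,y,z:ray2z(c,[[x/2.9+140,y/2.9+10]],z)[0,:2]
ct=q(290,319.5,.03); pv=q(686,342,.057); v=pv-ct
yaw=np.arctan2(v[1],v[0])-np.arctan2(-.118,.010); print(ct,pv,np.hypot(*v),yaw)
def bear(p): d=p-ct; return round((np.arctan2(d[1],d[0])-yaw)%(2*np.pi)-np.pi,3), round(np.hypot(*d),4)
for n,(x,y,z) in dict(io=(519,332,.03),ii=(440,328,.03),mf=(370,546,.031),mb=(380,590,.031),sa=(277,510,.055),sb=(281,122,.055),tip=(724,585,.0535)).items(): print(n,q(x,y,z),bear(q(x,y,z)))
tip=q(724,585,.0535)-pv; print("lever world bearing",np.arctan2(-tip[1],-tip[0]),np.hypot(*tip))
P=pv
b0=.35+yaw
for b in np.r_[b0,b0+np.array([.2,.4,.6,.8,1.0,1.1])]:
    u=-np.array([np.cos(b),np.sin(b)]); t=np.array([np.sin(b),-np.cos(b)])
    off=.006+.011*abs(t[0])+.0145*abs(t[1]); w=P+.06*u-off*t; print(round(b,2),w.round(4),rel([*w,.042]))
E
```

```text
[0.48602074 0.03799838] [ 0.48034038 -0.0795017 ] 0.11763730808906375 -0.13284956387051872
io [ 0.48207826 -0.03402305] (np.float64(1.649), np.float64(0.0721))
ii [ 0.48328214 -0.00911188] (np.float64(1.646), np.float64(0.0472))
mf [0.41286947 0.01358844] (np.float64(0.455), np.float64(0.0771))
mb [0.39759141 0.01038548] (np.float64(0.436), np.float64(0.0926))
sa [0.4302716  0.04094993] (np.float64(0.08), np.float64(0.0558))
sb [0.53990163 0.03621648] (np.float64(-3.042), np.float64(0.0539))
tip [ 0.40577493 -0.09826783] (np.float64(1.171), np.float64(0.1581))
lever world bearing 0.2465528053914277 0.07689066716493392
0.22 [ 0.4169 -0.0704] [-0.004   0.0735  0.1595]
0.42 [ 0.4159 -0.0821] [-0.005   0.0852  0.1595]
0.62 [ 0.4174 -0.0945] [-0.0034  0.0976  0.1595]
0.82 [ 0.4218 -0.1069] [0.001  0.1099 0.1595]
1.02 [ 0.4292 -0.1185] [0.0084 0.1215 0.1595]
1.22 [ 0.4395 -0.1284] [0.0188 0.1314 0.1595]
1.32 [ 0.4456 -0.1325] [0.0249 0.1355 0.1595]
```

```bash
python3 -m pendant '{"dx":[-0.003,-0.003,-0.003,-0.003,-0.003,-0.003,-0.003],"dy":[0.036,0.066,0.066,0.066,0.066,0.066,0.066],"dz":[0.03,0.05,0.085,0.12,0.15,0.159,0.159],"ax":[0,0,0,0,0,0,0],"ay":[0,0,0,0,0,0,0],"az":[0,0,0,0,0,0,0]}'
```

```text
clock: 3.35
ee_pos: [0.4164, -0.0623, 0.0407]
eef_rot: [[1.0, -0.0, -0.004], [-0.0, -1.0, 0.0], [-0.004, -0.0, -1.0]]
contact_force: [-0.4, 0.3, -0.9]
finger_gap: -0.005
grip_force: 0.0
```

```bash
python3 -m pendant '{"dx":[-0.001,-0.002,-0.002,-0.001,0.001,0.004,0.007],"dy":[0.008,0.014,0.02,0.027,0.034,0.041,0.047],"dz":[0,0,0,0,0,0,0],"ax":[0,0,0,0,0,0,0],"ay":[0,0,0,0,0,0,0],"az":[0,0,0,0,0,0,0]}'
```

```text
clock: 3.93
ee_pos: [0.425, -0.1103, 0.0426]
eef_rot: [[1.0, -0.001, 0.0], [-0.001, -1.0, -0.0], [0.0, 0.0, -1.0]]
contact_force: [-0.7, 3.8, 0.3]
finger_gap: 0.003
grip_force: 1.7
```

```bash
python3 -m pendant '{"dx":[0.003,0.007,0.011,0.015,0.018,0.02],"dy":[0.006,0.011,0.015,0.018,0.02,0.021],"dz":[0,0,0,0,0,0],"ax":[0,0,0,0,0,0],"ay":[0,0,0,0,0,0],"az":[0,0,0,0,0,0]}'; python3 - <<'E'
from h import *
optics.grab_frame("wrist")
c=cam("wrist"); im=optics.grab_frame("wrist")[:,:,::-1]; cv2.imwrite("pics/w1.png",im)
print(bot.get_state()["ee_pos"],bot.get_state()["contact_force"])
E
```

```text
clock: 4.43
ee_pos: [0.4451, -0.1306, 0.0421]
eef_rot: [[1.0, -0.0, -0.001], [-0.0, -1.0, -0.0], [-0.001, 0.0, -1.0]]
contact_force: [-2.1, 2.5, -0.5]
finger_gap: 0.001
grip_force: 1.3
[ 0.44518877 -0.13047605  0.04220307] [-0.53954728  0.0841773  -0.16369908]
```

View pics/w1.png

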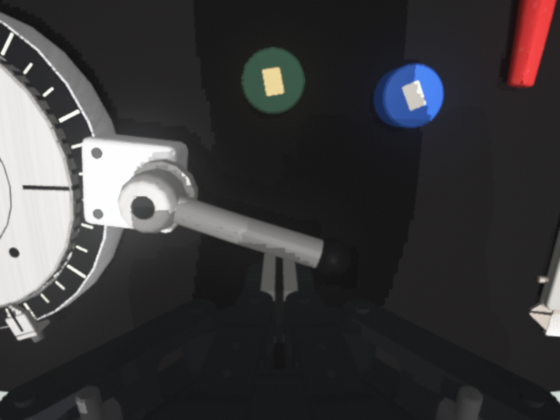

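The lever now points about 15° below image-right, running from (143,207) to (322,255), so it is close to its released stop. Next I retreat, lift and plan the stud push.

```bash
python3 -m pendant '{"dx":[-0.012,-0.015,-0.015,-0.015,-0.015,-0.015,-0.015],"dy":[-0.004,-0.005,-0.03,-0.06,-0.1,-0.13,-0.13],"dz":[0,-0.03,-0.05,-0.05,-0.05,-0.05,-0.05],"ax":[0,0,0,0,0,0,0],"ay":[0,0,0,0,0,0,0],"az":[0,0,0,0,0,0,0]}'; cat >> h.py <<'E'
C=np.array([.4860,.0380]); YAW=-.133
def stud(own,gap=0,side=1):
    b=own+YAW; u=-np.array([np.cos(b),np.sin(b)]); t=np.array([np.sin(b),-np.cos(b)])
    off=.007+.011*abs(t[0])+.0145*abs(t[1])+gap
    return C+.055*u+side*off*t
E
python3 - <<'E'
from h import *
print(rel([*stud(.076,.006),.038]))
for a in .076-np.arange(0,1.25,.1): print(round(a+np.pi/2,2),rel([*stud(a),.038]))
E
```

```text
clock: 5.12
ee_pos: [0.4311, 0.0059, 0.0932]
eef_rot: [[1.0, 0.007, 0.003], [0.007, -1.0, 0.002], [0.003, -0.002, -1.0]]
contact_force: [0.0, 0.7, -0.1]
finger_gap: -0.001
grip_force: 0.0
[-0.0017 -0.0071  0.0552]
1.65 [-0.0013 -0.013   0.0553]
1.55 [-0.0031 -0.0178  0.0553]
1.45 [-0.0043 -0.0229  0.0553]
1.35 [-0.0051 -0.0283  0.0553]
1.25 [-0.0053 -0.034   0.0553]
1.15 [-0.0049 -0.0398  0.0553]
1.05 [-0.0039 -0.0456  0.0553]
0.95 [-0.0021 -0.0515  0.0553]
0.85 [ 0.0004 -0.0573  0.0554]
0.75 [ 0.0036 -0.0629  0.0554]
0.65 [ 0.0076 -0.0682  0.0554]
0.55 [ 0.0122 -0.073   0.0554]
0.45 [ 0.0175 -0.0774  0.0555]
```

```bash
python3 -m pendant '{"dx":[0,0,0,0,-0.001,-0.003,-0.004,-0.005,-0.005,-0.005,-0.004],"dy":[-0.005,-0.005,-0.005,-0.005,-0.013,-0.018,-0.023,-0.028,-0.034,-0.04,-0.046],"dz":[0.02,0.04,0.054,0.054,0.054,0.054,0.054,0.054,0.054,0.054,0.054],"ax":[0,0,0,0,0,0,0,0,0,0,0],"ay":[0,0,0,0,0,0,0,0,0,0,0],"az":[0,0,0,0,0,0,0,0,0,0,0]}'
```

```text
clock: 6.03
ee_pos: [0.426, 0.0462, 0.0386]
eef_rot: [[1.0, -0.0, 0.0], [-0.0, -1.0, -0.0], [0.0, 0.0, -1.0]]
contact_force: [-0.4, -1.5, -0.1]
finger_gap: 0.0
grip_force: 0.8
```

```bash
python3 - <<'E'
from h import *
for o in (.95,.85,.75,.65,.58): print(o,rel([*stud(o-np.pi/2),.038]))
E
```

```text
0.95 [ 0.0027 -0.0111  0.0006]
0.85 [ 0.0051 -0.0169  0.0006]
0.75 [ 0.0083 -0.0225  0.0006]
0.65 [ 0.0121 -0.0279  0.0006]
0.58 [ 0.0153 -0.0313  0.0006]
```

```bash
python3 -m pendant '{"dx":[0.001,0.003,0.005,0.008,0.012,0.015,0.015,0.003,-0.005,-0.02,-0.03,-0.03],"dy":[-0.006,-0.011,-0.017,-0.0225,-0.028,-0.031,-0.031,-0.025,-0.02,0.005,0.02,0.025],"dz":[0,0,0,0,0,0,0,0,-0.03,-0.06,-0.09,-0.09],"ax":[0,0,0,0,0,0,0,0,0,0,0,0],"ay":[0,0,0,0,0,0,0,0,0,0,0,0],"az":[0,0,0,0,0,0,0,0,0,0,0,0]}'; python3 - <<'E'
from h import *
optics.grab_frame("wrist");optics.grab_frame("wrist")
im=optics.grab_frame("wrist")[:,:,::-1]; s=bot.get_state(); print(s["ee_pos"],s["contact_force"])
c=cam("wrist"); np.savez("w2.npz",**dict(zip("KdRt",c)));cv2.imwrite("pics/w2.png",im)
# rectified top-down view of plane z=.03, 4 px/mm
n=[700,560]; X0,Y0=.50,.09; s=4000
g=np.array([[[X0-j/s,Y0-i/s,.03] for i in range(n[0])] for j in range(n[1])])
m=proj(c,g).reshape(n[1],n[0],2).astype(np.float32)
cv2.imwrite("pics/r2.png",cv2.remap(im,m[...,0],m[...,1],cv2.INTER_CUBIC))
E
```

```text
clock: 7.03
ee_pos: [0.3962, 0.0191, 0.1322]
eef_rot: [[1.0, -0.002, 0.005], [-0.002, -1.0, -0.001], [0.005, 0.001, -1.0]]
contact_force: [0.4, 0.1, -0.4]
finger_gap: -0.004
grip_force: 0.0
[0.3964976  0.02050284 0.12854374] [ 0.01114034 -0.70146159  0.21049605]
```

View pics/r2.png

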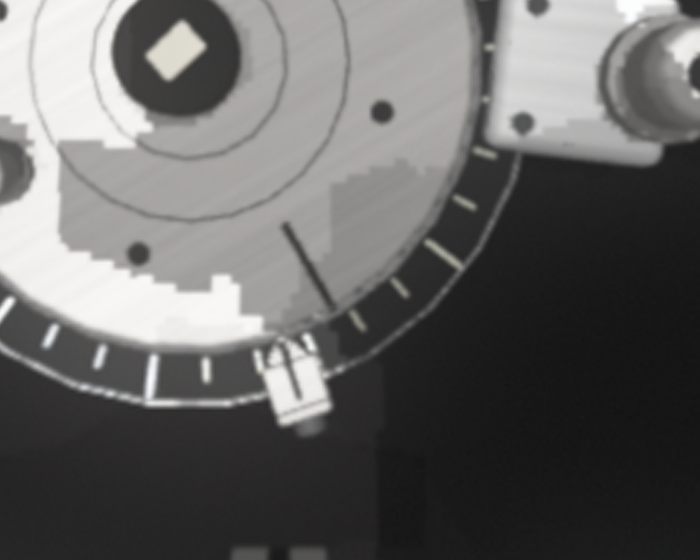

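The rectified view (4 px/mm) puts the dial centre at about (189,60), the index line from (286,224) to (332,306), and the marker's middle at about (292,368). The index therefore has about 0.2 rad left to go clockwise. The view also sits about 4 mm off the earlier table position, so I'm checking whether the table shifted.

```bash
python3 - <<'E'
from h import *
b=cv2.imread("pics/top0.png"); a=optics.grab_frame("top")[:,:,::-1].copy(); cv2.imwrite("pics/top1.png",a)
for (x,y,w,h) in [(238,185,20,70),(300,205,16,32),(255,185,45,12),(280,245,18,18),(180,160,60,110),(333,165,20,50)]:
    t=b[y:y+h,x:x+w]; r=cv2.matchTemplate(a[y-6:y+h+6,x-6:x+w+6],t,cv2.TM_CCOEFF_NORMED); _,v,_,l=cv2.minMaxLoc(r)
    print((x,y),round(v,3),l[0]-6,l[1]-6)
K,d,R,t=cam("wrist"); M=optics.camera_params("wrist")["mount"]; RR=np.diag([1.,-1,-1])
c1=(K,d,RR@M[:3,:3],np.array([.4451,-.1305,.0422])+RR@M[:3,3])
print("pivot w1",ray2z(c1,[[143,207]],.057))
z=np.load("w2.npz"); c2=tuple(z[k] for k in "KdRt"); s=bot.get_state(); print(s["ee_pos"],s["eef_rot"][:,2])
for p,h in(([.4803,-.0795],.057),([.486,.038],.03)): print(proj(c2,[*p,h]))
im=cv2.imread("pics/w2.png"); cv2.imwrite("pics/w2z.png",cv2.resize(im[100:300,150:450],None,fx=2.6,fy=2.6,interpolation=cv2.INTER_CUBIC))
E
```

```text
(238, 185) 0.862 0 0
(300, 205) 0.577 5 -6
(255, 185) 0.883 0 0
(280, 245) 0.211 -6 -6
(180, 160) 0.999 0 0
(333, 165) 0.999 0 0
pivot w1 [[ 0.48026081 -0.07613301  0.057     ]]
[0.3961669  0.02101636 0.12799514] [ 2.87047188e-04  2.38616104e-04 -9.99999930e-01]
[[439.93421433  93.44135026]]
[[252.67247436  85.75577999]]
```

View pics/w2z.png

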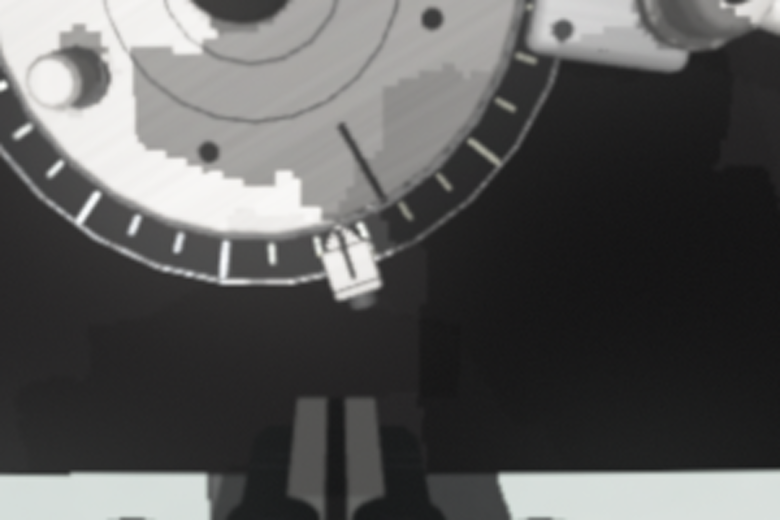

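The top camera shows no table motion; the earlier offset came from the arm still settling when the picture was taken. I'm updating the centre to (0.486, 0.042), with the index at world bearing ≈0.525 and the marker at ≈0.32.

```bash
sed -i 's/\.4860,\.0380/.4860,.0420/' h.py; python3 - <<'E'
from h import *
print("appr",stud(-1.046+.133,.008),rel([*stud(-1.046+.133,.008),.038]))
for i in (.525,.47,.42,.38,.36,.34,.32): print(i,rel([*stud(i-np.pi/2+.133),.038]))
E
```

```text
appr [0.43093566 0.07367312] [ 0.0347 -0.0527  0.09  ]
0.525 [ 0.0416 -0.0567  0.09  ]
0.47 [ 0.044  -0.0594  0.09  ]
0.42 [ 0.0464 -0.0619  0.09  ]
0.38 [ 0.0484 -0.0637  0.09  ]
0.36 [ 0.0494 -0.0646  0.09  ]
0.34 [ 0.0505 -0.0654  0.09  ]
0.32 [ 0.0516 -0.0663  0.09  ]
```

```bash
python3 -m pendant '{"dx":[0.01,0.03,0.032,0.032,0.032,0.037,0.041,0.044,0.046,0.048,0.048,0.048],"dy":[-0.03,-0.05,-0.051,-0.051,-0.051,-0.054,-0.057,-0.059,-0.062,-0.0635,-0.0635,-0.0635],"dz":[0.01,0.04,0.07,0.09,0.09,0.09,0.09,0.09,0.09,0.09,0.09,0.09],"ax":[0,0,0,0,0,0,0,0,0,0,0,0],"ay":[0,0,0,0,0,0,0,0,0,0,0,0],"az":[0,0,0,0,0,0,0,0,0,0,0,0]}'; cat > look.py <<'E'
from h import *; import sys
for _ in range(8): optics.grab_frame("wrist")
c=cam("wrist"); im=optics.grab_frame("wrist")[:,:,::-1]; print(bot.get_state()["ee_pos"],bot.get_state()["clock"])
K,d,R,t=c; X0,Y0,s=.50,.09,4000
g=np.array([[[X0-j/s,Y0-i/s,.03] for i in range(700)] for j in range(560)])
m=proj(c,g).reshape(560,700,2).astype(np.float32)
r=cv2.remap(im,m[...,0],m[...,1],cv2.INTER_CUBIC); cv2.imwrite(f"pics/{sys.argv[1]}.png",r)
E
python3 -m pendant '{"dx":[-0.012,-0.02,-0.04,-0.048,-0.048],"dy":[0.006,0.01,0.04,0.0635,0.0635],"dz":[0,-0.03,-0.06,-0.09,-0.09],"ax":[0,0,0,0,0],"ay":[0,0,0,0,0],"az":[0,0,0,0,0]}'; python3 look.py r3
```

```text
clock: 8.23
ee_pos: [0.4445, 0.0845, 0.0388]
eef_rot: [[1.0, -0.0, 0.001], [-0.0, -1.0, 0.0], [0.001, -0.0, -1.0]]
contact_force: [-0.1, -0.3, -0.3]
finger_gap: 0.003
grip_force: 0.0
clock: 8.65
ee_pos: [0.3955, 0.0168, 0.132]
eef_rot: [[1.0, -0.005, 0.004], [-0.005, -1.0, -0.002], [0.004, 0.002, -1.0]]
contact_force: [0.3, -0.6, -0.2]
finger_gap: 0.001
grip_force: 0.0
[0.39568794 0.02150674 0.12753692] 9.1
```

View pics/r3.png

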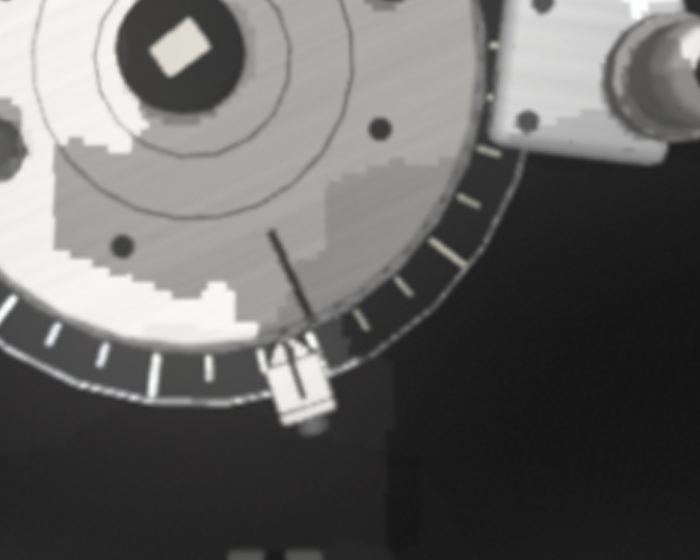

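The index is now at about 0.428 and the marker at 0.320 (centre at (192,58), index end at (311,316), marker line from (288,345) to (303,397)). About 0.108 rad remains. I'll measure numerically from here, and check the method on this picture first.

```bash
cat > meas.py <<'E'
import cv2,numpy as np,sys
r=cv2.cvtColor(cv2.imread(f"pics/{sys.argv[1]}.png"),cv2.COLOR_BGR2GRAY)
h=cv2.HoughCircles(cv2.GaussianBlur(r,(3,3),0)[:260,:420],cv2.HOUGH_GRADIENT_ALT,1,5,param1=80,param2=.5,minRadius=80,maxRadius=180)
print("hough",None if h is None else h[0][:3].round(1).tolist())
cx,cy=map(float,sys.argv[2:4])
B=np.arange(.15,.65,.002)
def prof(r0,r1):
    R=np.arange(r0,r1,.25)*4; x=cx+R[:,None]*np.sin(B); y=cy+R[:,None]*np.cos(B)
    return cv2.remap(r,x.astype(np.float32),y.astype(np.float32),cv2.INTER_LINEAR).astype(float)
for a,b in((52,58),(58,64),(64,69)):
    p=prof(a,b).mean(0); bg=cv2.blur(p[None],(41,1))[0]; w=bg-p; k=w.argmax(); s=slice(max(k-7,0),k+8); ww=np.clip(w[s],0,None); print("index",a,round((B[s]*ww).sum()/ww.sum(),4),round(w[k],1))
for a,b in((80,83),(83,86),(86,89)):
    p=prof(a,b).mean(0); m=B[p>120]; i=(B>.24)&(B<.40); q=np.where((B>m.min()+.04)&(B<m.max()-.04),p,999)
    print("mark body",a,round(m.min(),3),round(m.max(),3),"mid",round((m.min()+m.max())/2,4),"line",round(B[q.argmin()],3),q.min())
E
python3 meas.py r3 192 58
python3 -m pendant '{"dx":[0.01,0.03,0.036,0.036,0.036,0.042,0.048,0.05,0.052,0.0538,0.0538,0.0538],"dy":[-0.03,-0.055,-0.057,-0.057,-0.057,-0.06,-0.063,-0.064,-0.066,-0.067,-0.067,-0.067],"dz":[0.01,0.04,0.07,0.0895,0.0895,0.0895,0.0895,0.0895,0.0895,0.0895,0.0895,0.0895],"ax":[0,0,0,0,0,0,0,0,0,0,0,0],"ay":[0,0,0,0,0,0,0,0,0,0,0,0],"az":[0,0,0,0,0,0,0,0,0,0,0,0]}'
python3 -m pendant '{"dx":[-0.012,-0.02,-0.04,-0.053,-0.053],"dy":[0.006,0.01,0.04,0.067,0.067],"dz":[0,-0.03,-0.06,-0.09,-0.09],"ax":[0,0,0,0,0],"ay":[0,0,0,0,0],"az":[0,0,0,0,0]}'; python3 look.py r4; python3 meas.py r4 192 58
```

```text
hough [[194.0, 61.0, 96.19999694824219], [195.0, 104.0, 118.4000015258789], [196.0, 54.0, 100.30000305175781]]
index 52 0.4262 45.2
index 58 0.4267 46.1
index 64 0.4262 46.6
mark body 80 0.222 0.414 mid 0.318 line 0.316 118.33333333333333
mark body 83 0.226 0.418 mid 0.322 line 0.316 120.16666666666667
mark body 86 0.232 0.402 mid 0.317 line 0.316 120.83333333333333
clock: 10.1
ee_pos: [0.4503, 0.0878, 0.0393]
eef_rot: [[1.0, -0.0, 0.001], [-0.0, -1.0, 0.0], [0.001, -0.0, -1.0]]
contact_force: [-0.2, -0.2, -1.5]
finger_gap: 0.001
grip_force: 0.0
clock: 10.52
ee_pos: [0.3957, 0.0171, 0.1319]
eef_rot: [[1.0, -0.004, 0.003], [-0.004, -1.0, -0.002], [0.003, 0.002, -1.0]]
contact_force: [0.5, -0.8, 0.0]
finger_gap: -0.003
grip_force: 0.0
[0.39662382 0.02163352 0.12802899] 10.9667
hough [[192.0, 60.0, 96.5], [208.0, 102.0, 117.80000305175781], [240.0, 64.0, 116.0999984741211]]
index 52 0.3124 44.4
index 58 0.3136 49.7
index 64 0.3139 49.8
mark body 80 0.222 0.414 mid 0.318 line 0.316 118.58333333333333
mark body 83 0.226 0.414 mid 0.32 line 0.316 120.58333333333333
mark body 86 0.232 0.4 mid 0.316 line 0.316 120.41666666666667
```

The index is at 0.3135 and the marker at 0.316–0.318, so they are aligned within about 0.004 rad. Next is the lever, pushed from its other side.

```bash
python3 - <<'E'
from h import *
P=np.array([.480,-.0758]); b0=.35+YAW
for k,g in ((1.1,.01),(1.1,0),(.9,0),(.7,0),(.5,0),(.3,0),(.15,0),(0,0),(-.05,0)):
    b=b0+k; u=-np.array([np.cos(b),np.sin(b)]); t=np.array([np.sin(b),-np.cos(b)])
    off=.006+.011*abs(t[0])+.0145*abs(t[1])+g; w=P+.06*u+off*t; print(k,w.round(4),rel([*w,.042]))
E
```

```text
1.1 [ 0.4943 -0.1415] [0.0975 0.1633 0.0858]
1.1 [ 0.4846 -0.139 ] [0.0879 0.1608 0.0858]
0.9 [ 0.4737 -0.1395] [0.077  0.1613 0.0859]
0.7 [ 0.4622 -0.1378] [0.0655 0.1595 0.0859]
0.5 [ 0.4506 -0.1334] [0.0539 0.1552 0.0859]
0.3 [ 0.4397 -0.1264] [0.043  0.1481 0.0859]
0.15 [ 0.4324 -0.1192] [0.0357 0.141  0.0859]
0 [ 0.4263 -0.1107] [0.0296 0.1324 0.0859]
-0.05 [ 0.4245 -0.1076] [0.0278 0.1293 0.0859]
```

```bash
python3 -m pendant '{"dx":[0.02,0.05,0.07,0.09,0.1,0.1,0.1,0.1,0.1,0.1],"dy":[0.04,0.075,0.11,0.14,0.164,0.164,0.164,0.164,0.164,0.164],"dz":[0,0,0,0,0,0.03,0.06,0.085,0.085,0.085],"ax":[0,0,0,0,0,0,0,0,0,0],"ay":[0,0,0,0,0,0,0,0,0,0],"az":[0,0,0,0,0,0,0,0,0,0]}'
python3 -m pendant '{"dx":[-0.006,-0.012,-0.018,-0.023,-0.029,-0.034,-0.04,-0.046,-0.052],"dy":[-0.002,-0.003,-0.003,-0.003,-0.004,-0.0045,-0.006,-0.009,-0.012],"dz":[0,0,0,0,0,0,0,0,0],"ax":[0,0,0,0,0,0,0,0,0],"ay":[0,0,0,0,0,0,0,0,0],"az":[0,0,0,0,0,0,0,0,0]}'
python3 - <<'E'
from h import *
for w in ([.4451,-.1301],[.4397,-.1264],[.4324,-.1192],[.4263,-.1107],[.4245,-.1076]): print(rel([*w,.042]))
E
```

```text
clock: 11.8
ee_pos: [0.4958, -0.1424, 0.0426]
eef_rot: [[1.0, 0.001, -0.004], [0.001, -1.0, 0.001], [-0.004, -0.001, -1.0]]
contact_force: [0.0, 0.3, 0.4]
finger_gap: -0.001
grip_force: 0.0
clock: 12.55
ee_pos: [0.4446, -0.1313, 0.0441]
eef_rot: [[1.0, -0.001, 0.001], [-0.001, -1.0, -0.0], [0.001, 0.0, -1.0]]
contact_force: [5.6, -1.6, 1.7]
finger_gap: -0.003
grip_force: 2.0
[ 0.0005 -0.0012  0.0021]
[-0.0049 -0.0049  0.002 ]
[-0.0123 -0.0121  0.002 ]
[-0.0184 -0.0206  0.002 ]
[-0.0202 -0.0237  0.002 ]
```

```bash
python3 -m pendant '{"dx":[-0.003,-0.006,-0.009,-0.012,-0.014,-0.016,-0.016],"dy":[-0.003,-0.006,-0.009,-0.012,-0.015,-0.017,-0.017],"dz":[0,0,0,0,0,0,0],"ax":[0,0,0,0,0,0,0],"ay":[0,0,0,0,0,0,0],"az":[0,0,0,0,0,0,0]}'
python3 -m pendant '{"dx":[-0.001,-0.002,-0.002],"dy":[-0.0015,-0.003,-0.003],"dz":[0,0,0],"ax":[0,0,0],"ay":[0,0,0],"az":[0,0,0]}'
```

```text
clock: 13.13
ee_pos: [0.4279, -0.1138, 0.0436]
eef_rot: [[1.0, 0.0, -0.001], [0.0, -1.0, 0.0], [-0.001, -0.0, -1.0]]
contact_force: [1.5, -1.1, 1.5]
finger_gap: -0.002
grip_force: 1.0
clock: 13.38
ee_pos: [0.4265, -0.1111, 0.0437]
eef_rot: [[1.0, -0.0, -0.0], [-0.0, -1.0, 0.0], [-0.0, -0.0, -1.0]]
contact_force: [1.9, -1.2, 1.0]
finger_gap: 0.004
grip_force: 1.3
```

```bash
python3 -m pendant '{"dx":[-0.0004,-0.0004],"dy":[-0.0015,-0.0015],"dz":[0,0],"ax":[0,0],"ay":[0,0],"az":[0,0]}' | grep -E 'pos|force'
python3 -m pendant '{"dx":[-0.0003,-0.0003],"dy":[-0.0015,-0.0015],"dz":[0,0],"ax":[0,0],"ay":[0,0],"az":[0,0]}'| grep -E 'pos|force'
```

```text
ee_pos: [0.4261, -0.1097, 0.0437]
contact_force: [3.3, -2.2, 1.1]
grip_force: 1.4
ee_pos: [0.4259, -0.1086, 0.0438]
contact_force: [1.9, -4.7, 0.9]
grip_force: 2.3
```

```bash
for i in 1; do python3 -m pendant '{"dx":[0,0],"dy":[-0.001,-0.001],"dz":[0,0],"ax":[0,0],"ay":[0,0],"az":[0,0]}'| grep -E 'pos|force'; done
python3 -m pendant '{"dx":[0,0],"dy":[-0.001,-0.001],"dz":[0,0],"ax":[0,0],"ay":[0,0],"az":[0,0]}'| grep -E 'pos|force'
```

```text
ee_pos: [0.4259, -0.1083, 0.0438]
contact_force: [2.6, -6.5, -0.1]
grip_force: 3.5
ee_pos: [0.4259, -0.1081, 0.0438]
contact_force: [2.7, -9.8, -0.3]
grip_force: 4.8
```

```bash
python3 -m pendant '{"dx":[0.002,0.002,0.002,0,-0.01,-0.02,-0.03,-0.03,-0.03],"dy":[0.008,0.016,0.016,0.01,-0.02,-0.06,-0.095,-0.13,-0.13],"dz":[0,0,-0.03,-0.06,-0.085,-0.085,-0.085,-0.085,-0.085],"ax":[0,0,0,0,0,0,0,0,0],"ay":[0,0,0,0,0,0,0,0,0],"az":[0,0,0,0,0,0,0,0,0]}'; sed -i 's/range(700)/range(800)/;s/560,700,2/560,800,2/' look.py; python3 look.py r5; python3 meas.py r5 192 58
```

```text
clock: 14.8
ee_pos: [0.3952, 0.0297, 0.1292]
eef_rot: [[1.0, 0.007, 0.0], [0.007, -1.0, 0.002], [0.0, -0.002, -1.0]]
contact_force: [0.4, 0.2, -0.1]
finger_gap: -0.004
grip_force: 0.0
[0.3960214  0.02285707 0.12864189] 15.25
hough [[195.0, 49.0, 101.9000015258789], [204.0, 106.0, 117.5999984741211], [151.0, 83.0, 118.0]]
index 52 0.3123 44.8
index 58 0.3137 50.3
index 64 0.3135 49.8
mark body 80 0.224 0.416 mid 0.32 line 0.316 120.16666666666667
mark body 83 0.226 0.414 mid 0.32 line 0.316 122.66666666666667
mark body 86 0.232 0.4 mid 0.316 line 0.316 121.33333333333333
```

View pics/r5.png

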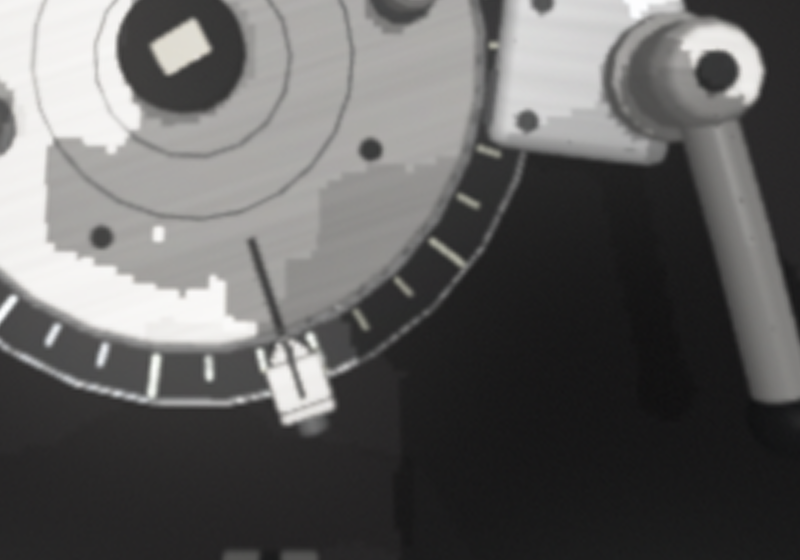

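The index line runs straight into the marker's nose and scribed line (index at about 0.313, marker at 0.316). The lever is back along its clamped direction from (715,70) to (778,400), the table has not moved and the gripper is clear. Handing in.

```bash
python3 -c "
from workcell import bot
print(bot.hand_in())"
```

```text
the job is handed in; nothing more can be done
None
```

The job is handed in: the dial's index line is within about 0.004 rad of the marker, and the clamp lever was pushed back until force built up at its stop; I saw no movement of the table, marker or specimen, but did not check every bystander afterwards.

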